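Clamp a shelf leg in the vee fixture

ROBOT

A 7-joint arm with a two-finger parallel gripper is mounted at the origin on the work surface. World frame = base frame: x ahead of the robot, y to its left, z up, the work surface at z = 0. Lengths are in m, angles in rad, forces in N, time in s.
With the tool pointing down it reaches from about 0.4 to 0.85 m from the base axis. Payload 6.9 kg.
Tool frame: the origin (TCP) lies midway between the tips of the shut fingers; the grasp point (between the pads) lies behind it (ctrl.tcp_to_grasp is the z of the grasp point in the tool frame, in m); z points along the fingers, y is the line along which they close (so a half turn about z gives the same grasp; the last joint's range is limited). The gripper opens to 85 mm and grips with 20 to 120 N. Pads are 22 mm wide; open, the fingers measure 114 mm over their backs; the gripper's body (76 mm by 85 mm) begins 54 mm behind the grasp point. The pads swing forward as they close: fully open they stand 13 mm farther back than shut.
Start: joints at [-1.155, 0.507, -0.238, 1.5, 0.126, 1.149, -0.155], TCP at [0.191, 0.595, 0.231] pointing down, gripper open.
Joint ranges: [-3.08, 3.08], [-0.24, 2.05], [-1.43, 1.35], [0, 2.5], [-1.52, 4.66], [0.17, 1.96], [-2.89, 2.89]. Speed limits (rad/s): [2.39, 2.39, 3.14, 3.14, 3.14, 3.14, 3.14].

INTERFACE

Orientations are given as a 3x3 rotation matrix whose columns are the frame's x, y, z axes.
In Python, from workcell import ctrl gives the robot as it stands.
- The arm moves only by the shell command python3 -m inch 'ROWS' [OPENING]. ROWS is JSON, a list of rows, each a list of 2 entries, a list of its own where there are three numbers: the shift along the world's x, y, z in units of 25 mm (1.0 is 25 mm), then the turn, a rotation vector about the world's x, y, z in units of 5 degrees (1.0 is 5 degrees). A call has exactly 8 rows; each row shifts and turns the commanded pose from where the row before left it; what a row does not reach is not made up. A row lasts 1/10 s, in which the tool goes at most 50 mm and 8.59 degrees, less where a joint would pass 70% of its speed; a pose out of reach is approached as far as the arm can. A call is refused whole if a number of a shift passes 1 or a number of a turn 1, either way. A call with a gripper value outside its range is refused whole. OPENING is the closure, from -1 (fully open) to 1 (shut), set as the call begins (- or left out, the last holds). The fingers move at their own pace and stop on an object; the grip force is fixed at half the most. Time passes only in rows, so rows that do not move let the fingers close, or fill a call up. It gives the time, the measured TCP pose, the force, the opening and the grip force at its end, in the units of the state.
- ctrl.get_state(): the state, without advancing time (a new reading comes with each control period).
- ctrl.get_image(name): name is "scene" or "top"; returns a dict with "frame" (480x640x3 uint8, blue, green, red), "range_z" (480x640 float32, m along the optical axis (not along the pixel's ray), 0 where there is no reading), "fx", "fy", "cx", "cy" (pixels), "distortion" ([k1, k2, p1, p2, k3] as OpenCV has them; the pictures are not rectified), "rvec" (rotation vector, rad) and "tvec" (3), from world to camera coordinates, as OpenCV has them. Camera axes: x right, y down, z forward; pixel columns grow to the right and rows downward; lengths in m; the calibration is good to about 2 mm. A picture is of the moment at which its call begins.
- ctrl.close_job(): hands the job in; it is judged then, once.
The state is a dict: "clock": time; "joint_positions": joint angles; "dq": joint speeds; "joint_torque": joint torques, N m; "position": TCP position; "tool_rot": TCP orientation; "ft_force": force on the tool from outside, world axes, zero at the start; "wrist_torque": the same for the moment, N m; "finger_gap": opening from 0.0 (shut) to 1.0 (fully open); "finger_force": force on a finger pad.
Only numpy, scipy, OpenCV 4.12 (cv2) and the standard library are available. Lean on these libraries where they do the work, as an engineer would, in place of code of your own. Each camera call takes 0.05 s, during which the arm holds its last target. There are 200 camera calls.

TASK

Get the white shelf leg ready for its levelling foot: without lifting it, roll it along the wooden ramp so that it drops into the aluminium vee and settles, then slide it along the vee until its end is firmly home against the red end stop. Then swing the clamp arm down and press its red handle firmly, so that the rubber pad grips the leg, and let go with the leg still home. Be gentle enough not to dent the thin tube, and leave the other things on the counter alone.

Things in the scene. Friction and masses are not known exactly. Their poses are not given: they have to be found in the camera images.
- fixture: Fixed vee fixture, grey base 225 x 170 mm, turned about z only. Origin on the counter below the vee's bottom line, halfway along. y runs along the vee (red stop at +y), x is the rolling direction, z up. The vee: 90 degree trough 150 mm long (y -75 to 75), open at -y, bottom line at z 14 mm; its near wall rises to a crest at x -22, z 36 mm, its far wall to x 31, z 45 mm.
- ramp_crest (a point): Middle of the crest between ramp and vee, fixture (-22, 0, 36 mm). From it the plywood ramp, 150 mm wide in y, falls gently (0.05 rad) towards -x to a dark wooden fence: front face at x -110 mm, 10 mm thick, top at z 41 mm. Left alone, the leg rolls back to the fence.
- leg: White tube with black end caps, diameter 34 mm, length 190 mm, 0.2 to 0.4 kg. Origin: middle of its axis; y is its axis (x and z turn as it rolls). Starts parked on the ramp against the fence along the fixture's y, centre 95 mm in -x of the vee line and 50 mm up. Roll it, never lift it: axis always under 72 mm. Its thin wall dents if the fingers push it with over 30 N.
- stop: Red end stop plate, fixed across the +y end of the vee, 54 mm wide (x), 10 mm thick, z 6 to 60 mm. Origin on the counter at fixture (0, 75 mm); its face towards the vee is its own y = 0. Home means the leg's end pressed on it for a moment with 3 N or more (over 30 N dents); the leg's centre is then at fixture y -20 mm and 40 mm of the leg overhangs the vee's -y end. Sliding friction is 1 to 5 N.
- vee_seat (a point): Point where the axis of a seated leg passes, halfway along the vee: fixture (0, 0, 38 mm).
- hinge (a point): Centre of the clamp arm's hinge, fixture (85, 0, 80 mm); the hinge axis is along the fixture's y.
- handle (a point): Middle of the red handle bar at the end of the clamp arm: a round bar 14 mm in diameter, 90 mm long, along the fixture's y, 150 mm from the hinge. The steel arm is 16 mm wide, 10 mm thick. Hinge friction holds the arm wherever it is left; it moves at 2 to 3 N on the handle. Once the pad is on the leg, each further N on the handle gives 1.75 N at the pad.
- clamp (a joint): Arm angle, rad: 1.5 upright (open), 0 level, in -x of the hinge over the vee. The pad, 85 mm from the hinge, is on a screw spindle whose setting varies: it meets a seated leg at -0.15 to 0.15 rad, to be felt. It bites at 10 N or more at the pad for a moment; over 40 N dents.
- foot_a: Grey levelling foot, disc 38 mm with an upright stud, 34 mm tall; leave alone. Origin under its centre.
- foot_b: Second grey levelling foot, the same; leave alone.
- wrench: Steel wrench 150 mm long lying near the fixture; leave alone.
- collar: Black plastic collar ring, 48 mm across, 16 mm tall; leave alone.
- spice: Spice jar with green cap, 44 mm across, 90 mm tall; leave alone.
- can: Food can with orange label, 74 mm across, 110 mm tall; leave alone.
- jam: Jam jar with red cap, 68 mm across, 100 mm tall; leave alone.
Things that resemble listed ones, but are neither listed nor needed, are in the scene too. What is meant by the leg is not blue or turquoise, and is the smaller of those in its own colour.

How it is judged:
By the outcome, as a careful person would: the job done as asked, in the order asked, and still so for the second after the job is handed in, with the robot touching nothing.
It also fails if it takes over 72 s, if anything falls off the work surface, if the arm or the gripper's body presses on something with over 40 N, if the wrist force passes 120 N, or if a joint passes its speed limit or range.

## Working session

There is one attempt and no reset: what is moved stays moved. The work goes in short steps, Python scripts to look and compute and a shell command to move; the robot and the scene stay as the last step left them, time stands still between calls to the robot, and variables do not carry over. Pictures are saved under pics/ and viewed, at most 10 in all, crops included, and the job is handed in when it is done.

```bash
ls; mkdir -p pics; cat > h.py <<'E'
import numpy as np, cv2
from workcell import ctrl
def cam(n):
    im=ctrl.get_image(n); return im
def pts(im):
    K=np.array([[im['fx'],0,im['cx']],[0,im['fy'],im['cy']],[0,0,1]]);h,w=im['range_z'].shape
    u,v=np.meshgrid(np.arange(w),np.arange(h))
    p=cv2.undistortPoints(np.stack([u,v],-1).reshape(-1,1,2).astype(np.float64),K,np.array(im['distortion'],float)).reshape(h,w,2)
    z=im['range_z'].astype(float); c=np.dstack([p[...,0]*z,p[...,1]*z,z])
    R=cv2.Rodrigues(np.array(im['rvec'],float))[0]
    W=(c-np.array(im['tvec'],float).ravel())@R
    W[z==0]=np.nan
    return W
E
python3 - <<'E'
from h import *
for n in ('scene','top'):
    im=cam(n); cv2.imwrite(f'pics/{n}0.png',im['frame']); np.save(f'pics/{n}0.npy',pts(im)); np.save(f'pics/{n}0f.npy',im['frame'])
s=ctrl.get_state(); print(s, ctrl.tcp_to_grasp)
E
```

```text
pics
{'clock': 0.1, 'joint_positions': array([-1.15554003,  0.50826603, -0.23753582,  1.50105563,  0.12571657,
        1.14891482, -0.15480899]), 'dq': array([-0.00021051, -0.00295084,  0.00034925, -0.00239446, -0.00046744,
        0.00053904,  0.00033538]), 'joint_torque': array([-5.57564548e-03, -6.21838546e+01, -2.19500452e+00, -2.50204861e+01,
        1.25451630e-02,  7.68111233e-03, -3.52161896e-05]), 'position': array([0.19044793, 0.59478669, 0.2305013 ]), 'tool_rot': array([[-9.52412746e-01,  3.04811007e-01, -4.60501183e-04],
       [ 3.04811351e-01,  9.52411424e-01, -1.58743581e-03],
       [-4.52813188e-05, -1.65226008e-03, -9.99998634e-01]]), 'ft_force': array([0.50673774, 0.25166029, 0.03205127]), 'wrist_torque': array([-0.04202331,  0.00391829,  0.00029004]), 'finger_force': 0.0, 'finger_gap': 1.005612544103692} -0.0187
```

View pics/scene0.png

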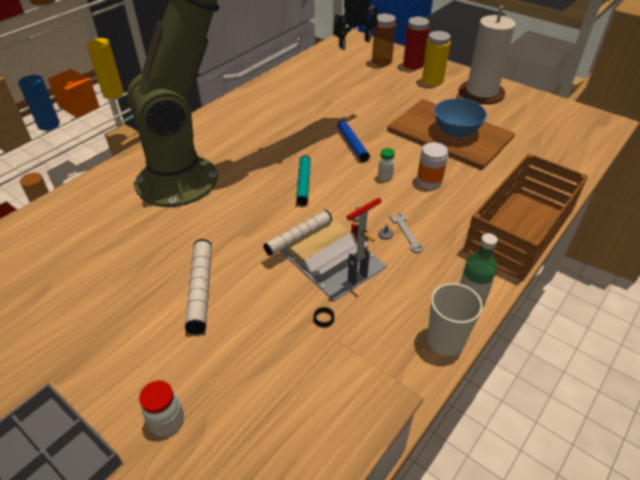

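View pics/top0.png

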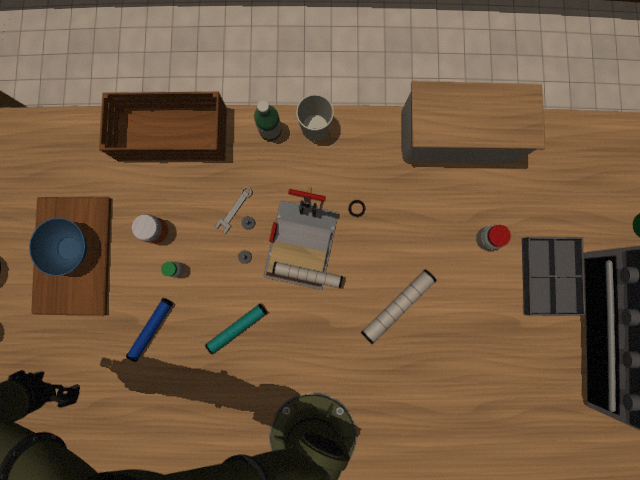

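Top view candidates for the leg: the white tube on the ramp (308,275), the longer white tube on the counter (400,306), teal (237,329), blue (150,330). By description it's the smaller white one, parked on the ramp at (308,275). The red stop is at (273,232) and the red handle at (307,194), with the arm upright.

```bash
python3 - <<'E'
from h import *
W=np.load('pics/top0.npy');f=np.load('pics/top0f.npy')
cv2.imwrite('pics/crop.png',cv2.resize(f[165:305,215:385],None,fx=4.5,fy=4.2,interpolation=cv2.INTER_CUBIC))
def at(u,v): return W[v,u].round(4)
for u,v in [(308,275),(273,232),(307,194),(400,306),(237,329)]: print(u,v,at(u,v))
# white leg axis
hsv=cv2.cvtColor(f,cv2.COLOR_BGR2HSV)
box=np.zeros(f.shape[:2],bool);box[255:295,262:350]=1
z=W[...,2]
m=box&(z>0.055)&(z<0.08)
P=W[m];c=P.mean(0);print('leg pts',len(P),c,z[m].max())
ctr,(w,h),a=cv2.minAreaRect((P[:,:2]*1000).astype(np.float32));print('leg rect',ctr,w,h,a)
q=cv2.boxPoints((ctr,(w,h),a));print(q)
red=(hsv[...,1]>150)&((hsv[...,0]<8)|(hsv[...,0]>172))&(hsv[...,2]>60)
for nm,b in (('stop',(215,250,262,285)),('handle',(180,208,280,335))):
    mm=np.zeros_like(box);mm[b[0]:b[1],b[2]:b[3]]=1;mm&=red
    P=W[mm];P=P[~np.isnan(P[:,0])];print(nm,len(P),np.median(P,0),P.min(0),P.max(0),cv2.minAreaRect((P[:,:2]*1000).astype(np.float32)))
# base plate
mm=np.zeros_like(box);mm[190:295,255:345]=1
mm&=(hsv[...,1]<60)&(z>0.002)&(z<0.075)
E
```

```text
308 275 [0.4492 0.0168 0.0663]
273 232 [0.5661 0.1137 0.057 ]
307 194 [0.6393 0.0174 0.2343]
400 306 [ 0.3659 -0.2363  0.0394]
237 329 [0.2995 0.212  0.0326]
leg pts 801 [0.45004722 0.01864136 0.06310116] 0.07269826824195615
leg rect (450.0202941894531, 18.88249969482422) 190.3269805908203 32.79917907714844 78.29276275634766
[[414.65213 -70.97366]
 [446.769   -77.62898]
 [485.38846 108.73866]
 [453.27158 115.39398]]
stop 71 [0.56811144 0.11386951 0.06078846] [ 0.54103755  0.10544143 -0.00253592] [0.59327449 0.12436027 0.06763747] ((568.1566162109375, 118.263916015625), (16.508699417114258, 53.02145004272461), 78.8124008178711)
handle 197 [0.63683316 0.01743123 0.23537066] [ 6.23058712e-01 -2.55024248e-02  3.15546462e-04] [0.6967561  0.07754019 0.24188815] ((648.228759765625, 32.69743728637695), (118.85131072998047, 42.1726188659668), 55.53429412841797)
```

View pics/crop.png

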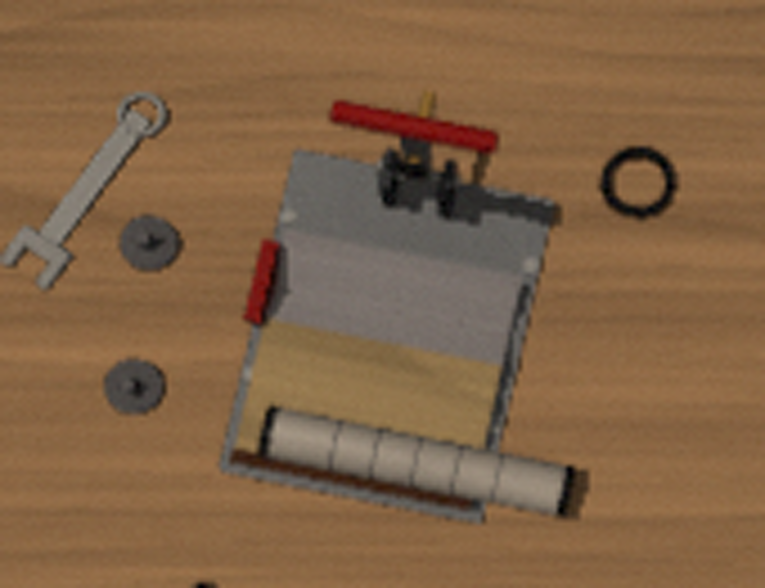

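The crop confirms it: the short white tube lies against the brown fence, and its right end overhangs. The red stop is on the left, the clamp arm is upright and the vee is empty. Next I'll fit the fixture pose.

```bash
python3 - <<'E'
from h import *
for n,bs in (('top',{'stop':(215,250,262,285),'handle':(180,208,280,335)}),('scene',{'handle':(195,225,340,390),'stop':(215,245,345,375)})):
    W=np.load(f'pics/{n}0.npy');f=np.load(f'pics/{n}0f.npy');hsv=cv2.cvtColor(f,cv2.COLOR_BGR2HSV)
    red=(hsv[...,1]>150)&((hsv[...,0]<8)|(hsv[...,0]>172))&(hsv[...,2]>60)
    for nm,b in bs.items():
        mm=np.zeros(red.shape,bool);mm[b[0]:b[1],b[2]:b[3]]=1;mm&=red
        mm&=(W[...,2]>.2) if nm=='handle' else ((W[...,2]>.05)&(W[...,2]<.07))
        P=W[mm]
        if len(P)<5: continue
        r=cv2.minAreaRect((P[:,:2]*1000).astype(np.float32));print(n,nm,len(P),np.median(P,0).round(4),r,P[:,2].max())
W=np.load('pics/top0.npy');z=W[...,2]
o=np.array([.5518,.0377])
for yaw in (-11.2,-11.7):
    a=np.radians(yaw);ex=np.array([np.cos(a),np.sin(a)]);ey=np.array([-ex[1],ex[0]])
    d=W[...,:2]-o;X=d@ex;Y=d@ey
    for y0 in (-60,-30,0,30):   # height profile along x
        s=[]
        for x in range(-130,60,8):
            k=(abs(X*1000-x)<4)&(abs(Y*1000-y0)<10); s.append(f'{x}:{np.median(z[k])*1000:.0f}' if k.any() else f'{x}:-')
        print(yaw,y0,' '.join(s))
E
```

```text
top stop 70 [0.5671 0.1138 0.0608] ((567.4572143554688, 114.62540435791016), (9.208443641662598, 53.01667022705078), 77.8686294555664) 0.0676374680343898
top handle 195 [0.6368 0.0174 0.2354] ((637.6547241210938, 17.954055786132812), (88.21228790283203, 13.738931655883789), 78.22599792480469) 0.2418881521053557
scene handle 205 [0.6406 0.0122 0.2373] ((639.1615600585938, 14.577396392822266), (87.6875228881836, 13.448954582214355), 78.76338958740234) 0.24164283562656041
scene stop 20 [0.5485 0.1139 0.0585] ((568.3441162109375, 108.22286987304688), (11.911721229553223, 52.218082427978516), 66.88314056396484) 0.06378732042308667
-11.2 -60 -130:0 -122:9 -114:43 -106:64 -98:65 -90:64 -82:57 -74:33 -66:35 -58:35 -50:35 -42:34 -34:35 -26:36 -18:30 -10:23 -2:15 6:21 14:30 22:38 30:44 38:36 46:6 54:5
-11.2 -30 -130:2 -122:8 -114:43 -106:62 -98:65 -90:64 -82:58 -74:32 -66:35 -58:34 -50:34 -42:33 -34:35 -26:35 -18:31 -10:24 -2:16 6:21 14:29 22:36 30:44 38:37 46:6 54:5
-11.2 0 -130:1 -122:9 -114:43 -106:62 -98:66 -90:64 -82:59 -74:33 -66:34 -58:33 -50:35 -42:36 -34:36 -26:35 -18:30 -10:23 -2:15 
[... 180 characters left out ...]
2:36 30:44 38:41 46:6 54:7
-11.7 -60 -130:1 -122:8 -114:41 -106:62 -98:65 -90:64 -82:59 -74:33 -66:35 -58:35 -50:35 -42:35 -34:35 -26:36 -18:30 -10:23 -2:16 6:20 14:27 22:38 30:44 38:37 46:6 54:5
-11.7 -30 -130:2 -122:8 -114:43 -106:62 -98:65 -90:65 -82:58 -74:33 -66:35 -58:34 -50:34 -42:34 -34:35 -26:36 -18:31 -10:24 -2:16 6:21 14:29 22:36 30:44 38:37 46:6 54:6
-11.7 0 -130:2 -122:9 -114:43 -106:62 -98:65 -90:64 -82:58 -74:33 -66:34 -58:33 -50:35 -42:36 -34:36 -26:35 -18:30 -10:23 -2:15 6:20 14:28 22:37 30:43 38:40 46:4 54:7
-11.7 30 -130:2 -122:10 -114:44 -106:63 -98:66 -90:65 -82:58 -74:34 -66:34 -58:34 -50:34 -42:34 -34:35 -26:36 -18:32 -10:24 -2:16 6:20 14:29 22:36 30:45 38:40 46:6 54:7
```

```bash
cat >> h.py <<'E'
O=np.array([.551,.0367]);A=np.radians(-11.7);EX=np.array([np.cos(A),np.sin(A)]);EY=np.array([-EX[1],EX[0]])
def togo(x,y,z):
    s=ctrl.get_state();p=s['position'];d=p[:2]-O
    print('t',s['clock'],'fix mm',(np.array([d@EX,d@EY,p[2]])*1000).round(1),'F fix',[round(float(v),1) for v in (s['ft_force'][:2]@EX,s['ft_force'][:2]@EY,s['ft_force'][2])],'gap',round(s['finger_gap'],2))
    R=s['tool_rot'];T=np.column_stack([-EX.tolist().__class__([EX[0],EX[1]])[0:1]*0 if 0 else np.r_[-EX,0],np.r_[EY,0],[0,0,-1]])
    print('turn units',(cv2.Rodrigues(T@R.T)[0].ravel()/np.radians(5)).round(2))
    t=np.r_[O+x/1000*EX+y/1000*EY,z/1000];print('shift units',((t-p)/.025).round(2))
E
sed -i 's/np.column_stack(\[.*else /np.column_stack([/' h.py
sed -i 's/T=np.column_stack(.*$/T=np.column_stack([np.r_[-EX,0],np.r_[EY,0],[0,0,-1]])/' h.py
python3 -m inch '[[[0.37,-0.95,0],[0,0,0.6]],[[0.37,-0.95,0],[0,0,0.6]],[[0.37,-0.95,0],[0,0,0]],[[0.37,-0.95,0],[0,0,0]],[[0.37,-0.95,0],[0,0,0]],[[0.37,-0.95,0],[0,0,0]],[[0.37,-0.95,0],[0,0,0]],[[0.37,-0.95,0],[0,0,0]]]' -1
python3 -m inch '[[[0.37,-0.95,0],[0,0,0]],[[0.37,-0.95,0],[0,0,0]],[[0.37,-0.95,0],[0,0,0]],[[0.37,-0.95,0],[0,0,0]],[[0.37,-0.95,0],[0,0,0]],[[0.37,-0.95,0],[0,0,0]],[[0.37,-0.95,0],[0,0,0]],[[0.37,-0.95,0],[0,0,0]]]'
python3 -c "
from h import *
togo(-131,-38,120)"
```

```text
clock: 0.9
position: [0.2647, 0.404, 0.231]
tool_rot: [[-0.979, 0.204, -0.0], [0.204, 0.979, -0.001], [0.0, -0.001, -1.0]]
ft_force: [0.6, 0.2, -0.1]
finger_gap: 1.0
finger_force: 0.0
clock: 1.7
position: [0.3386, 0.2141, 0.2311]
tool_rot: [[-0.979, 0.204, -0.0], [0.204, 0.979, -0.0], [0.0, -0.0, -1.0]]
ft_force: [0.1, 0.4, -1.0]
finger_gap: 0.999
finger_force: 0.0
t 1.7 fix mm [-243.9  130.6  231.1] F fix [0.1, 0.4, -1.0] gap 1.0
turn units [ 0.   -0.    0.01]
shift units [ 3.06 -7.52 -4.45]
```

```bash

python3 -m inch '[[[0.38,-0.94,-0.4],[0,0,0]],[[0.38,-0.94,-0.4],[0,0,0]],[[0.38,-0.94,-0.4],[0,0,0]],[[0.38,-0.94,-0.4],[0,0,0]],[[0.38,-0.94,-0.4],[0,0,0]],[[0.38,-0.94,-0.4],[0,0,0]],[[0.38,-0.94,-0.4],[0,0,0]],[[0.38,-0.94,-0.4],[0,0,0]]]'
python3 -m inch '[[[0,0,-0.7],[0,0,0]],[[0,0,-0.7],[0,0,0]],[[0,0,-0.7],[0,0,0]],[[0,0,-0.7],[0,0,0]],[[0,0,-0.7],[0,0,0]],[[0,0,-0.7],[0,0,0]],[[0,0,0],[0,0,0]],[[0,0,0],[0,0,0]]]'
python3 -c "
from h import *
togo(-131,-38,34)
W=pts(cam('scene'));im=cam('scene');cv2.imwrite('pics/s1.png',cv2.resize(im['frame'][150:330,180:420],None,fx=3.3,fy=3.3))"
```

```text
clock: 2.5
position: [0.4147, 0.0262, 0.1508]
tool_rot: [[-0.979, 0.204, -0.0], [0.204, 0.979, -0.0], [0.0, -0.0, -1.0]]
ft_force: [0.8, 0.1, -0.3]
finger_gap: 1.002
finger_force: 0.0
clock: 3.3
position: [0.4143, 0.0272, 0.0463]
tool_rot: [[-0.979, 0.204, -0.001], [0.204, 0.979, -0.0], [0.001, -0.0, -1.0]]
ft_force: [-0.7, 0.4, 0.1]
finger_gap: 1.0
finger_force: 0.0
t 3.3 fix mm [-131.9  -37.    46.3] F fix [-0.8, 0.3, 0.1] gap 1.0
turn units [ 0.   -0.01  0.01]
shift units [ 0.03 -0.05 -0.49]
```

View pics/s1.png

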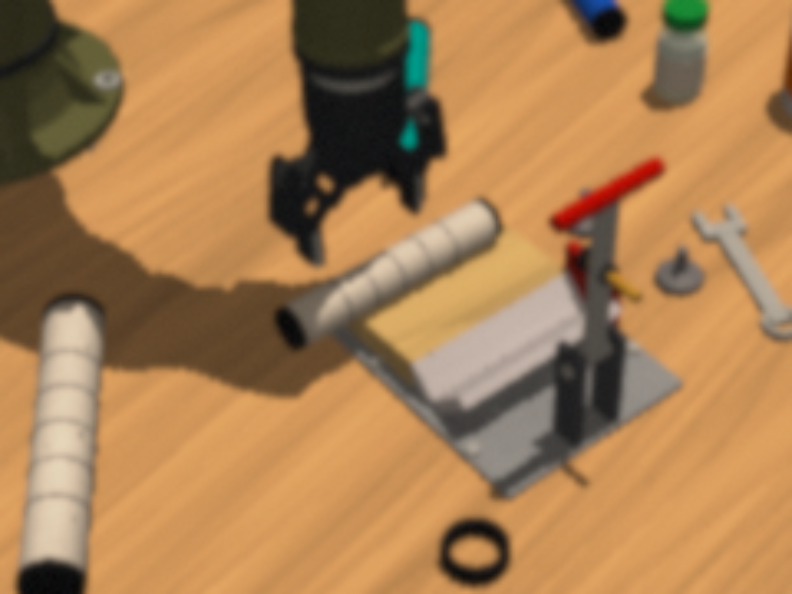

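The fingers, at (317,255) and (415,205), are behind the leg and clear of the fence. Now lowering and pushing slowly.

```bash

python3 -m inch '[[[0.04,-0.04,-0.27],[0,0,0]],[[0,0,-0.27],[0,0,0]],[[0,0,0],[0,0,0]],[[0.1,-0.02,0],[0,0,0]],[[0.1,-0.02,0],[0,0,0]],[[0.1,-0.02,0],[0,0,0]],[[0.1,-0.02,0],[0,0,0]],[[0.1,-0.02,0],[0,0,0]]]'
python3 -m inch '[[[0.1,-0.02,0],[0,0,0]],[[0.12,-0.025,0],[0,0,0]],[[0.12,-0.025,0],[0,0,0]],[[0.15,-0.03,0],[0,0,0]],[[0.15,-0.03,0],[0,0,0]],[[0.15,-0.03,0],[0,0,0]],[[0.15,-0.03,0],[0,0,0]],[[0.15,-0.03,0],[0,0,0]]]'
python3 -c "
from h import *
togo(-45,-38,33)"
```

```text
clock: 4.2
position: [0.428, 0.0237, 0.0328]
tool_rot: [[-0.979, 0.204, -0.0], [0.204, 0.979, -0.0], [0.0, -0.0, -1.0]]
ft_force: [-1.6, -0.2, 0.2]
finger_gap: 1.0
finger_force: 0.5
clock: 5.0
position: [0.4557, 0.0182, 0.0328]
tool_rot: [[-0.979, 0.204, 0.0], [0.204, 0.979, -0.0], [-0.0, -0.0, -1.0]]
ft_force: [-1.1, 0.2, 1.4]
finger_gap: 0.999
finger_force: 0.5
t 5.0 fix mm [-89.6 -37.5  32.8] F fix [-1.1, -0.1, 1.4] gap 1.0
turn units [0.   0.   0.01]
shift units [ 1.74 -0.38  0.01]
```

```bash

python3 -m inch '[[[0.15,-0.03,0],[0,0,0]],[[0.15,-0.03,0],[0,0,0]],[[0.15,-0.03,0],[0,0,0]],[[0.15,-0.03,0],[0,0,0]],[[0.15,-0.03,0],[0,0,0]],[[0.15,-0.03,0],[0,0,0]],[[0.12,-0.025,0],[0,0,0]],[[0.12,-0.025,0],[0,0,0]]]'
python3 -m inch '[[[0.1,-0.02,0],[0,0,0]],[[0.1,-0.02,0],[0,0,0]],[[0.1,-0.02,0],[0,0,0]],[[0.1,-0.02,0],[0,0,0]],[[0.1,-0.02,0],[0,0,0]],[[0.1,-0.02,0],[0,0,0]],[[0.1,-0.02,0],[0,0,0]],[[0,0,0],[0,0,0]]]'
python3 -c "
from h import *
togo(-45,-38,33)
im=cam('scene');W=pts(im);cv2.imwrite('pics/s2.png',cv2.resize(im['frame'][170:320,230:420],None,fx=4,fy=4))
d=W[...,:2]-O;X=d@EX*1000;Y=d@EY*1000;Z=W[...,2]*1000
for y0 in (-110,-90,-60,-30,0,30,60):
    s=[]
    for x in range(-30,30,6):
        k=(abs(X-x)<3)&(abs(Y-y0)<10);s.append('%d:%.0f'%(x,np.nanmedian(Z[k])) if k.any() else '-')
    print(y0,s)
"
```

```text
clock: 5.8
position: [0.484, 0.0124, 0.0327]
tool_rot: [[-0.979, 0.204, -0.0], [0.204, 0.979, -0.0], [0.0, -0.0, -1.0]]
ft_force: [-1.6, 0.9, 0.7]
finger_gap: 1.003
finger_force: 0.5
clock: 6.6
position: [0.5019, 0.0089, 0.0328]
tool_rot: [[-0.979, 0.204, 0.001], [0.204, 0.979, -0.0], [-0.001, 0.0, -1.0]]
ft_force: [-0.7, -0.6, -0.3]
finger_gap: 1.006
finger_force: 0.0
t 6.6 fix mm [-42.5 -37.2  32.8] F fix [-0.5, -0.8, -0.3] gap 1.01
turn units [0.   0.01 0.01]
shift units [-0.11 -0.01  0.01]
-110 ['-30:118', '-24:149', '-', '-12:51', '-6:53', '0:54', '6:52', '12:49', '18:39', '24:2']
-90 ['-30:368', '-24:400', '-18:399', '-12:398', '-6:54', '0:51', '6:51', '12:45', '18:37', '24:3']
-60 ['-30:149', '-24:207', '-18:271', '-12:275', '-6:292', '0:425', '6:407', '12:396', '18:45', '24:20']
-30 ['-30:435', '-24:433', '-18:428', '-12:353', '-6:285', '0:349', '6:56', '12:52', '18:44', '24:29']
0 ['-30:353', '-24:359', '-18:420', '-12:409', '-6:395', '0:57', '6:55', '12:51', '18:41', '24:19']
30 ['-30:119', '-24:39', '-', '-12:53', '-6:55', '0:56', '6:55', '12:52', '18:42', '24:36']
60 ['-30:37', '-24:39', '-18:38', '-12:54', '-6:54', '0:56', '6:56', '12:53', '18:41', '-']
```

View pics/s2.png

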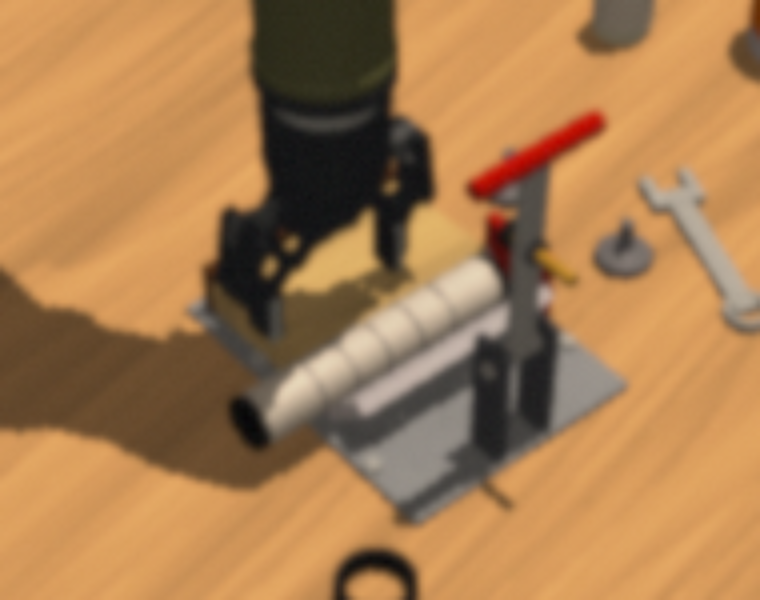

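The leg is seated in the vee: its top is at z≈55 mm and x≈0, running from (255,415) to (490,275) in the picture. Next, lift, shut the fingers and go behind its open end.

```bash

python3 -m inch '[[[-0.2,0.04,0.4],[0,0,0]],[[0,0,0.9],[0,0,0]],[[0,0,0.9],[0,0,0]],[[0,0,0.9],[0,0,0]],[[0.07,-0.8,0.1],[0,0,0]],[[0.07,-0.8,0],[0,0,0]],[[0.1,-0.8,0],[0,0,0]],[[0.1,-0.8,0],[0,0,0]]]' 1
python3 -m inch '[[[0.1,-0.8,0],[0,0,0]],[[0.1,-0.8,0],[0,0,0]],[[0.1,-0.8,0],[0,0,0]],[[0.1,-0.15,0],[0,0,0]],[[0,0,-0.7],[0,0,0]],[[0,0,-0.7],[0,0,0]],[[0,0,-0.7],[0,0,0]],[[0,0,0],[0,0,0]]]'
python3 -c "
from h import *
togo(0,-175,28)
im=cam('scene');W=pts(im)
d=W[...,:2]-O;X=d@EX*1000;Y=d@EY*1000;Z=W[...,2]*1000
k=(abs(X)<8)&(Z>45)&(Z<62)&(Y<0)&(Y>-160);print('leg end y',np.nanpercentile(Y[k],[0,1,3]))
"
```

```text
clock: 7.45
position: [0.5043, -0.0706, 0.1136]
tool_rot: [[-0.979, 0.203, 0.0], [0.203, 0.979, -0.0], [-0.0, 0.0, -1.0]]
ft_force: [0.2, -0.4, 0.4]
finger_gap: 0.0
finger_force: 0.0
clock: 8.25
position: [0.5133, -0.1323, 0.0589]
tool_rot: [[-0.979, 0.203, -0.004], [0.203, 0.979, 0.001], [0.004, 0.001, -1.0]]
ft_force: [-0.3, 0.2, -0.8]
finger_gap: 0.002
finger_force: 0.0
t 8.25 fix mm [  -2.7 -173.1   58.9] F fix [-0.3, 0.1, -0.8] gap 0.0
turn units [-0.02 -0.04 -0.  ]
shift units [ 0.09 -0.1  -1.23]
leg end y [-135.77840896 -134.71550466 -133.05149946]
```

```bash

python3 -m inch '[[[0.09,0,-0.5],[0,0,0]],[[0,0,-0.7],[0,0,0]],[[0,0,0],[0,0,0]],[[0.03,0.15,0],[0,0,0]],[[0.03,0.15,0],[0,0,0]],[[0.02,0.1,0],[0,0,0]],[[0.02,0.1,0],[0,0,0]],[[0.02,0.08,0],[0,0,0]]]'
python3 -m inch '[[[0.015,0.07,0],[0,0,0]],[[0.015,0.07,0],[0,0,0]],[[0.015,0.07,0],[0,0,0]],[[0.015,0.07,0],[0,0,0]],[[0.015,0.07,0],[0,0,0]],[[0.015,0.07,0],[0,0,0]],[[0.015,0.07,0],[0,0,0]],[[0.015,0.07,0],[0,0,0]]]'
python3 -c "
from h import *
togo(0,-131,28)"
```

```text
clock: 9.1
position: [0.5203, -0.119, 0.0306]
tool_rot: [[-0.979, 0.203, 0.001], [0.203, 0.979, -0.0], [-0.001, 0.0, -1.0]]
ft_force: [0.4, -0.3, 0.1]
finger_gap: 0.004
finger_force: 0.0
clock: 9.9
position: [0.5229, -0.1059, 0.0303]
tool_rot: [[-0.979, 0.204, -0.0], [0.204, 0.979, -0.001], [0.0, -0.001, -1.0]]
ft_force: [-0.0, -2.6, 0.6]
finger_gap: -0.002
finger_force: 1.3
t 9.9 fix mm [   1.4 -145.3   30.3] F fix [0.5, -2.5, 0.6] gap -0.0
turn units [ 0.01 -0.    0.02]
shift units [ 0.06  0.57 -0.09]
```

```bash

python3 -m inch '[[[0.01,0.05,0],[0,0,0]],[[0.01,0.05,0],[0,0,0]],[[0.01,0.05,0],[0,0,0]],[[0.01,0.05,0],[0,0,0]],[[0.01,0.05,0],[0,0,0]],[[0.01,0.05,0],[0,0,0]],[[0.01,0.05,0],[0,0,0]],[[0,0,0],[0,0,0]]]'
python3 -c "
from h import *
togo(0,-131,28)
im=cam('top');W=pts(im)
d=W[...,:2]-O;X=d@EX*1000;Y=d@EY*1000;Z=W[...,2]*1000
f=im['frame'].astype(int).sum(2)
k=(abs(X)<8)&(Z>45)&(Z<65)&(Y<60)&(Y>-160)
print('bright body y range',np.nanpercentile(Y[k&(f>330)],[0,1,99,100]),'all',Y[k].min(),Y[k].max())
"
```

```text
clock: 10.7
position: [0.5249, -0.0961, 0.0303]
tool_rot: [[-0.979, 0.203, 0.0], [0.203, 0.979, 0.0], [-0.0, 0.0, -1.0]]
ft_force: [-0.4, -1.4, 0.1]
finger_gap: 0.0
finger_force: 0.7
t 10.7 fix mm [   1.4 -135.4   30.3] F fix [-0.2, -1.4, 0.1] gap 0.0
turn units [-0.    0.    0.01]
shift units [-0.02  0.18 -0.09]
bright body y range [-71.39883836 -70.40531313  58.04341234  59.56494457] all -74.07701185912548 59.564944565715294
```

```bash

python3 -m inch '[[[0.006,0.03,0],[0,0,0]],[[0.006,0.03,0],[0,0,0]],[[0.006,0.03,0],[0,0,0]],[[0.006,0.03,0],[0,0,0]],[[0.006,0.03,0],[0,0,0]],[[0.006,0.03,0],[0,0,0]],[[0,0,0],[0,0,0]],[[0,0,0],[0,0,0]]]'
python3 -c "
from h import *
togo(0,-131,28)"
```

```text
clock: 11.55
position: [0.5258, -0.0918, 0.0303]
tool_rot: [[-0.979, 0.203, 0.0], [0.203, 0.979, 0.0], [-0.0, 0.0, -1.0]]
ft_force: [-0.1, -1.2, -1.0]
finger_gap: -0.002
finger_force: 0.8
t 11.55 fix mm [   1.4 -130.9   30.3] F fix [0.2, -1.2, -1.0] gap -0.0
turn units [-0.    0.    0.01]
shift units [-0.05  0.01 -0.09]
```

```bash

python3 -m inch '[[[0.004,0.02,0],[0,0,0]],[[0.004,0.02,0],[0,0,0]],[[0.004,0.02,0],[0,0,0]],[[0.004,0.02,0],[0,0,0]],[[0.004,0.02,0],[0,0,0]],[[0,0,0],[0,0,0]],[[0,0,0],[0,0,0]],[[0,0,0],[0,0,0]]]'
python3 -c "
from h import *
togo(0,-131,28)"
```

```text
clock: 12.35
position: [0.5258, -0.0915, 0.0303]
tool_rot: [[-0.979, 0.205, -0.0], [0.205, 0.979, -0.002], [0.0, -0.002, -1.0]]
ft_force: [-1.3, -7.5, 1.1]
finger_gap: -0.0
finger_force: 4.0
t 12.35 fix mm [   1.3 -130.7   30.3] F fix [0.3, -7.6, 1.1] gap -0.0
turn units [ 0.02 -0.01  0.03]
shift units [-0.05 -0.   -0.09]
```

```bash

python3 -m inch '[[[0.004,0.02,0],[0,0,0]],[[0.004,0.02,0],[0,0,0]],[[0.004,0.02,0],[0,0,0]],[[0.004,0.02,0],[0,0,0]],[[0,0,0],[0,0,0]],[[0,0,0],[0,0,0]],[[0,0,0],[0,0,0]],[[0,0,0],[0,0,0]]]'
python3 -c "
from h import *
togo(0,-131,28)"
```

```text
clock: 13.15
position: [0.5258, -0.0914, 0.0303]
tool_rot: [[-0.978, 0.207, -0.001], [0.207, 0.978, -0.004], [0.0, -0.004, -1.0]]
ft_force: [-1.4, -13.5, 0.8]
finger_gap: -0.002
finger_force: 6.5
t 13.15 fix mm [   1.3 -130.5   30.3] F fix [1.3, -13.5, 0.8] gap -0.0
turn units [ 0.04 -0.01  0.05]
shift units [-0.05 -0.01 -0.09]
```

Home at 13 N. Back off, rise and go round to the far side of the handle.

```bash

python3 -m inch '[[[-0.12,-0.6,0],[0,0,0]],[[-0.12,-0.6,0],[0,0,0]],[[0,0,1],[0,0,0]],[[0,0,1],[0,0,0]],[[0,0,1],[0,0,0]],[[0,0,1],[0,0,0]],[[0,0,1],[0,0,0]],[[0,0,1],[0,0,0]]]'
python3 -m inch '[[[0.97,-0.2,0.9],[0,0,0]],[[0.97,-0.2,0.9],[0,0,0]],[[0.97,-0.2,0.9],[0,0,0]],[[0.97,-0.2,0.9],[0,0,0]],[[0.97,-0.2,0.6],[0,0,0]],[[0.2,0.95,0],[0,0,0]],[[0.2,0.95,0],[0,0,0]],[[0.2,0.95,0],[0,0,0]]]' 0
python3 -c "
from h import *
togo(125,0,290)"
```

```text
clock: 13.95
position: [0.5206, -0.1164, 0.1813]
tool_rot: [[-0.979, 0.203, 0.0], [0.203, 0.979, 0.001], [0.0, 0.001, -1.0]]
ft_force: [1.1, 0.4, -0.1]
finger_gap: -0.001
finger_force: 0.0
clock: 14.75
position: [0.657, -0.0694, 0.2849]
tool_rot: [[-0.979, 0.203, -0.0], [0.203, 0.979, 0.001], [0.001, 0.001, -1.0]]
ft_force: [0.2, 0.7, -0.6]
finger_gap: 0.501
finger_force: 0.0
t 14.75 fix mm [125.4 -82.4 284.9] F fix [0.1, 0.7, -0.6] gap 0.5
turn units [-0.01 -0.01  0.  ]
shift units [0.65 3.23 0.2 ]
```

```bash

python3 -m inch '[[[0.16,0.81,0],[0,0,0]],[[0.16,0.81,0],[0,0,0]],[[0.16,0.81,0],[0,0,0]],[[0.16,0.81,0],[0,0,0]],[[0,0,-0.8],[0,0,0]],[[0,0,-0.8],[0,0,0]],[[0,0,-0.8],[0,0,0]],[[0,0,-0.6],[0,0,0]]]'
python3 -c "
from h import *
togo(125,0,208)
im=cam('scene');W=pts(im);cv2.imwrite('pics/s3.png',cv2.resize(im['frame'][130:310,240:430],None,fx=4,fy=3.3))
d=W[...,:2]-O;X=d@EX*1000;Y=d@EY*1000;Z=W[...,2]*1000
f=im['frame'].astype(int).sum(2)
k=(abs(X)<10)&(Z>45)&(Z<62)&(Y<-60)&(Y>-160);print('leg end',np.nanpercentile(Y[k],[0,1,3]))"
```

```text
clock: 15.55
position: [0.6721, 0.011, 0.2087]
tool_rot: [[-0.979, 0.202, -0.002], [0.202, 0.979, 0.001], [0.002, 0.001, -1.0]]
ft_force: [-0.0, 0.2, -0.5]
finger_gap: 0.499
finger_force: 0.0
t 15.55 fix mm [123.8  -0.6 208.7] F fix [-0.0, 0.2, -0.5] gap 0.5
turn units [-0.01 -0.02 -0.  ]
shift units [ 0.05  0.01 -0.03]
leg end [-117.62749681 -117.44528759 -117.28194541]
```

View pics/s3.png

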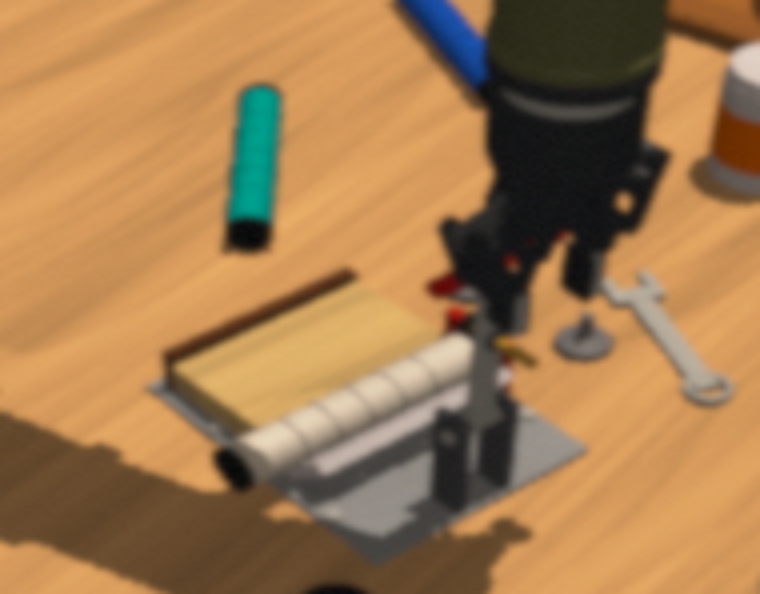

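The fingers straddle the clamp arm behind the red bar, at (510,310) and (583,275). The leg lies home, with its end at y≈-117 mm. Now swinging the arm.

```bash

python3 -m inch '[[[-0.3,0.06,0],[0,0,0]],[[-0.25,0.05,0],[0,0,0]],[[-0.2,0.04,0],[0,0,0]],[[-0.2,0.04,-0.03],[0,0,0]],[[-0.2,0.04,-0.04],[0,0,0]],[[-0.2,0.04,-0.04],[0,0,0]],[[-0.2,0.04,-0.04],[0,0,0]],[[-0.2,0.04,-0.04],[0,0,0]]]'
python3 -c "
from h import *
togo(63,0,200.5)"
python3 -m inch '[[[-0.2,0.04,-0.04],[0,0,0]],[[-0.2,0.04,-0.05],[0,0,0]],[[-0.2,0.04,-0.05],[0,0,0]],[[-0.2,0.04,-0.06],[0,0,0]],[[-0.2,0.04,-0.07],[0,0,0]],[[-0.2,0.04,-0.08],[0,0,0]],[[-0.2,0.04,-0.09],[0,0,0]],[[-0.2,0.04,-0.1],[0,0,0]]]'
python3 -c "
from h import *
togo(35,0,189.7)"
```

```text
clock: 16.4
position: [0.6287, 0.0185, 0.2055]
tool_rot: [[-0.979, 0.204, 0.0], [0.204, 0.979, -0.0], [-0.0, -0.0, -1.0]]
ft_force: [2.5, -0.1, 2.2]
finger_gap: 0.501
finger_force: 1.2
t 16.4 fix mm [ 79.8  -2.1 205.5] F fix [2.4, 0.4, 2.2] gap 0.5
turn units [0.   0.   0.01]
shift units [-0.64  0.22 -0.2 ]
clock: 17.2
position: [0.5886, 0.0266, 0.1918]
tool_rot: [[-0.979, 0.204, -0.0], [0.204, 0.979, 0.0], [0.0, -0.0, -1.0]]
ft_force: [1.4, -0.6, 1.1]
finger_gap: 0.501
finger_force: 0.8
t 17.2 fix mm [ 38.9  -2.3 191.8] F fix [1.5, -0.3, 1.1] gap 0.5
turn units [-0.   -0.    0.01]
shift units [-0.13  0.12 -0.08]
```

```bash

python3 -m inch '[[[-0.25,0.05,-0.13],[0,0,0]],[[-0.25,0.05,-0.15],[0,0,0]],[[-0.25,0.05,-0.17],[0,0,0]],[[-0.25,0.05,-0.18],[0,0,0]],[[-0.25,0.05,-0.2],[0,0,0]],[[-0.25,0.05,-0.22],[0,0,0]],[[-0.25,0.05,-0.25],[0,0,0]],[[-0.25,0.05,-0.27],[0,0,0]]]'
python3 -c "
from h import *
togo(-12,0,152.6)"
python3 -m inch '[[[-0.16,0.03,-0.2],[0,0,0]],[[-0.15,0.03,-0.2],[0,0,0]],[[-0.13,0.03,-0.2],[0,0,0]],[[-0.12,0.02,-0.2],[0,0,0]],[[-0.1,0.02,-0.2],[0,0,0]],[[0,0,0],[0,0,0]],[[0,0,0],[0,0,0]],[[0,0,0],[0,0,0]]]'
python3 -c "
from h import *
togo(-28,0,128)"
```

```text
clock: 18.0
position: [0.5386, 0.0366, 0.1522]
tool_rot: [[-0.979, 0.204, -0.0], [0.204, 0.979, 0.0], [0.0, 0.0, -1.0]]
ft_force: [2.4, 0.7, -0.9]
finger_gap: 0.499
finger_force: 1.1
t 18.0 fix mm [-12.2  -2.6 152.2] F fix [2.2, 1.2, -0.9] gap 0.5
turn units [-0.   -0.    0.01]
shift units [0.03 0.1  0.01]
clock: 18.8
position: [0.5225, 0.0397, 0.1278]
tool_rot: [[-0.979, 0.204, -0.0], [0.204, 0.979, -0.0], [0.0, -0.0, -1.0]]
ft_force: [0.1, -0.4, 0.5]
finger_gap: 0.497
finger_force: 0.0
t 18.8 fix mm [-28.5  -2.9 127.8] F fix [0.2, -0.3, 0.5] gap 0.5
turn units [ 0.   -0.    0.01]
shift units [0.04 0.11 0.01]
```

```bash

python3 -m inch '[[[0.4,-0.08,0],[0,0,0]],[[0,0,0.9],[0,0,0]],[[0,0,0.9],[0,0,0]],[[0,0,0.6],[0,0,0]],[[-0.6,0.24,0],[0,0,0]],[[-0.67,0.13,0],[0,0,0]],[[0,0,-0.4],[0,0,0]],[[0,0,0],[0,0,0]]]'
python3 -c "
from h import *
togo(-51,0,155)
im=cam('scene');W=pts(im)
d=W[...,:2]-O;X=d@EX*1000;Y=d@EY*1000;Z=W[...,2]*1000
hsv=cv2.cvtColor(im['frame'],cv2.COLOR_BGR2HSV)
red=(hsv[...,1]>150)&((hsv[...,0]<8)|(hsv[...,0]>172))&(hsv[...,2]>60)
k=red&(abs(Y)<55)&(Z>90)&(abs(X)<120);print('bar',k.sum(),np.median(X[k]),np.percentile(Y[k],[2,98]),np.median(Z[k]),Z[k].max())"
```

```text
clock: 19.6
position: [0.501, 0.0467, 0.1769]
tool_rot: [[-0.979, 0.204, -0.001], [0.204, 0.979, -0.0], [0.001, -0.0, -1.0]]
ft_force: [0.5, 0.4, -0.4]
finger_gap: 0.496
finger_force: 0.0
t 19.6 fix mm [-51.   -0.3 176.9] F fix [0.4, 0.5, -0.4] gap 0.5
turn units [ 0.   -0.01  0.01]
shift units [ 0.    0.01 -0.88]
bar 107 -42.6531329908379 [-46.52982562  36.47603005] 157.01219013221996 161.51823413012676
```

```bash

python3 -m inch '[[[0,0,-0.3],[0,0,0]],[[0,0,-0.3],[0,0,0]],[[0,0,-0.3],[0,0,0]],[[-0.08,0.02,-0.25],[0,0,0]],[[-0.08,0.02,-0.25],[0,0,0]],[[-0.08,0.02,-0.25],[0,0,0]],[[-0.08,0.02,-0.25],[0,0,0]],[[-0.08,0.02,-0.25],[0,0,0]]]'
python3 -c "
from h import *
togo(-64,0,105)"
```

```text
clock: 20.45
position: [0.4907, 0.0495, 0.1236]
tool_rot: [[-0.979, 0.204, 0.0], [0.204, 0.979, -0.0], [-0.0, -0.0, -1.0]]
ft_force: [-0.1, -1.4, 1.8]
finger_gap: 0.502
finger_force: 0.5
t 20.45 fix mm [-61.7   0.3 123.6] F fix [0.1, -1.3, 1.8] gap 0.5
turn units [0.   0.   0.01]
shift units [-0.09  0.01 -0.74]
```

```bash

python3 -m inch '[[[-0.02,0,-0.09],[0,0,0]],[[-0.02,0,-0.09],[0,0,0]],[[-0.02,0,-0.09],[0,0,0]],[[-0.02,0,-0.09],[0,0,0]],[[-0.02,0,-0.09],[0,0,0]],[[-0.02,0,-0.09],[0,0,0]],[[0,0,-0.06],[0,0,0]],[[0,0,-0.06],[0,0,0]]]'
python3 -c "
from h import *
togo(-65,0,105)"
python3 -m inch '[[[0,0,-0.05],[0,0,0]],[[0,0,-0.05],[0,0,0]],[[0,0,-0.05],[0,0,0]],[[0,0,-0.05],[0,0,0]],[[0,0,0],[0,0,0]],[[0,0,0],[0,0,0]],[[0,0,0],[0,0,0]],[[0,0,0],[0,0,0]]]'
python3 -c "
from h import *
togo(-65,0,105)"
```

```text
clock: 21.25
position: [0.4878, 0.0494, 0.1074]
tool_rot: [[-0.979, 0.204, -0.0], [0.204, 0.979, -0.0], [0.0, -0.0, -1.0]]
ft_force: [-0.6, 0.1, 1.3]
finger_gap: 0.498
finger_force: 0.4
t 21.25 fix mm [-64.5  -0.4 107.4] F fix [-0.6, 0.0, 1.3] gap 0.5
turn units [ 0.   -0.    0.01]
shift units [-0.02  0.02 -0.1 ]
clock: 22.05
position: [0.488, 0.0495, 0.1026]
tool_rot: [[-0.979, 0.204, 0.0], [0.204, 0.979, 0.0], [-0.0, 0.0, -1.0]]
ft_force: [-0.1, -0.2, 0.6]
finger_gap: 0.501
finger_force: 0.0
t 22.05 fix mm [-64.3  -0.2 102.6] F fix [-0.0, -0.2, 0.6] gap 0.5
turn units [-0.    0.    0.01]
shift units [-0.02  0.02  0.1 ]
```

```bash

for i in 1; do python3 -m inch '[[[0,0,-0.04],[0,0,0]],[[0,0,-0.04],[0,0,0]],[[0,0,-0.04],[0,0,0]],[[0,0,-0.04],[0,0,0]],[[0,0,-0.04],[0,0,0]],[[0,0,0],[0,0,0]],[[0,0,0],[0,0,0]],[[0,0,0],[0,0,0]]]'; done
python3 -c "
from h import *
togo(-65,0,85)"
python3 -m inch '[[[0,0,-0.04],[0,0,0]],[[0,0,-0.04],[0,0,0]],[[0,0,-0.04],[0,0,0]],[[0,0,-0.04],[0,0,0]],[[0,0,-0.04],[0,0,0]],[[0,0,0],[0,0,0]],[[0,0,0],[0,0,0]],[[0,0,0],[0,0,0]]]'
python3 -c "
from h import *
togo(-65,0,85)"
```

```text
clock: 22.85
position: [0.488, 0.0495, 0.0975]
tool_rot: [[-0.979, 0.204, 0.0], [0.204, 0.979, -0.0], [-0.0, 0.0, -1.0]]
ft_force: [0.2, 0.1, -0.1]
finger_gap: 0.498
finger_force: 0.0
t 22.85 fix mm [-64.3  -0.3  97.5] F fix [0.2, 0.2, -0.1] gap 0.5
turn units [0.   0.   0.01]
shift units [-0.02  0.02 -0.5 ]
clock: 23.65
position: [0.4879, 0.0495, 0.0925]
tool_rot: [[-0.979, 0.204, 0.0], [0.204, 0.979, -0.0], [-0.0, -0.0, -1.0]]
ft_force: [-0.2, -0.0, -0.2]
finger_gap: 0.497
finger_force: 0.0
t 23.65 fix mm [-64.3  -0.3  92.5] F fix [-0.2, -0.1, -0.2] gap 0.5
turn units [0.   0.   0.01]
shift units [-0.02  0.02 -0.3 ]
```

```bash
cat > bar.py <<'E'
from h import *
for n in ('scene','top'):
    im=cam(n);W=pts(im)
    d=W[...,:2]-O;X=d@EX*1000;Y=d@EY*1000;Z=W[...,2]*1000
    hsv=cv2.cvtColor(im['frame'],cv2.COLOR_BGR2HSV)
    red=(hsv[...,1]>150)&((hsv[...,0]<8)|(hsv[...,0]>172))&(hsv[...,2]>50)
    k=red&(abs(Y)<55)&(Z>65)&(abs(X)<120)
    if k.sum()>4: print(n,'bar',k.sum(),np.median(X[k]).round(1),np.percentile(Y[k],[2,98]).round(1),np.percentile(Z[k],[50,90]).round(1))
    if n=='scene': cv2.imwrite('pics/s4.png',cv2.resize(im['frame'][150:310,230:420],None,fx=4,fy=3.7))
E
python3 bar.py
python3 -c "
from h import *
togo(-65,0,85)"
```

```text
scene bar 97 -61.4 [-45.8  36.2] [94.3 98.2]
t 23.75 fix mm [-64.3  -0.3  92.6] F fix [0.7, -0.1, -0.7] gap 0.5
turn units [0.   0.   0.01]
shift units [-0.02  0.02 -0.3 ]
```

View pics/s4.png

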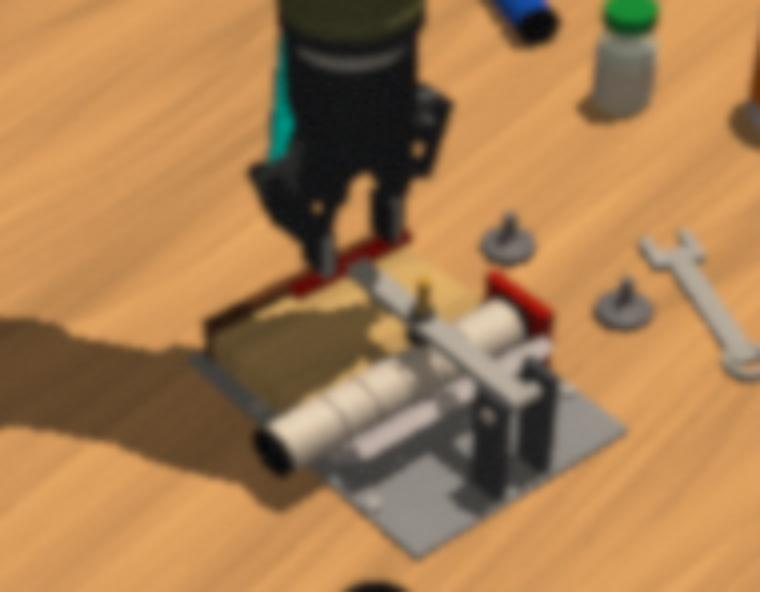

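The arm is following: the bar is at (340,270) with its top at z≈98, and the pad is just above the leg. Keep feeling downward.

```bash

python3 -m inch '[[[0,0,-0.04],[0,0,0]],[[0,0,-0.04],[0,0,0]],[[0,0,-0.04],[0,0,0]],[[0,0,-0.03],[0,0,0]],[[0,0,0],[0,0,0]],[[0,0,0],[0,0,0]],[[0,0,0],[0,0,0]],[[0,0,0],[0,0,0]]]'
python3 -c "
from h import *
togo(-65,0,85)"
```

```text
clock: 24.55
position: [0.4879, 0.0495, 0.0888]
tool_rot: [[-0.979, 0.204, 0.0], [0.204, 0.979, -0.0], [-0.0, -0.0, -1.0]]
ft_force: [-1.2, 0.6, -1.4]
finger_gap: 0.499
finger_force: 0.0
t 24.55 fix mm [-64.4  -0.3  88.8] F fix [-1.3, 0.3, -1.4] gap 0.5
turn units [0.   0.   0.01]
shift units [-0.02  0.02 -0.15]
```

```bash

python3 -m inch '[[[0,0,-0.03],[0,0,0]],[[0,0,-0.03],[0,0,0]],[[0,0,-0.03],[0,0,0]],[[0,0,-0.03],[0,0,0]],[[0,0,-0.03],[0,0,0]],[[0,0,0],[0,0,0]],[[0,0,0],[0,0,0]],[[0,0,0],[0,0,0]]]'
python3 -c "
from h import *
togo(-65,0,85)"
```

```text
clock: 25.35
position: [0.4879, 0.0495, 0.085]
tool_rot: [[-0.979, 0.204, 0.0], [0.204, 0.979, -0.0], [-0.0, -0.0, -1.0]]
ft_force: [-0.8, -0.3, 0.2]
finger_gap: 0.5
finger_force: 0.0
t 25.35 fix mm [-64.4  -0.3  85. ] F fix [-0.7, -0.5, 0.2] gap 0.5
turn units [0.   0.   0.01]
shift units [-0.02  0.02 -0.  ]
```

```bash
sleep 1;
python3 -m inch '[[[0,0,-0.03],[0,0,0]],[[0,0,-0.03],[0,0,0]],[[0,0,-0.03],[0,0,0]],[[0,0,-0.03],[0,0,0]],[[0,0,0],[0,0,0]],[[0,0,0],[0,0,0]],[[0,0,0],[0,0,0]],[[0,0,0],[0,0,0]]]'
python3 -c "
from h import *
togo(-65,0,85)"
```

```text
clock: 26.15
position: [0.4879, 0.0494, 0.082]
tool_rot: [[-0.979, 0.204, -0.0], [0.204, 0.979, -0.0], [0.0, -0.0, -1.0]]
ft_force: [0.4, -0.2, 0.4]
finger_gap: 0.501
finger_force: 0.0
t 26.15 fix mm [-64.4  -0.3  82. ] F fix [0.5, -0.1, 0.4] gap 0.5
turn units [ 0.   -0.    0.01]
shift units [-0.02  0.02  0.12]
```

```bash

python3 -m inch '[[[0,0,-0.03],[0,0,0]],[[0,0,-0.03],[0,0,0]],[[0,0,-0.03],[0,0,0]],[[0,0,-0.03],[0,0,0]],[[0,0,-0.03],[0,0,0]],[[0,0,0],[0,0,0]],[[0,0,0],[0,0,0]],[[0,0,0],[0,0,0]]]'
python3 -c "
from h import *
togo(-65,0,85)"
```

```text
clock: 26.95
position: [0.4878, 0.0495, 0.0782]
tool_rot: [[-0.979, 0.204, -0.0], [0.204, 0.979, -0.0], [0.0, -0.0, -1.0]]
ft_force: [-0.9, -0.8, 1.2]
finger_gap: 0.499
finger_force: 0.0
t 26.95 fix mm [-64.4  -0.3  78.2] F fix [-0.7, -1.0, 1.2] gap 0.5
turn units [ 0.   -0.    0.01]
shift units [-0.02  0.02  0.27]
```

```bash
sleep 1; python3 bar.py
```

```text
scene bar 77 -60.7 [-45.8  36. ] [80.2 83.8]
```

```bash

python3 -m inch '[[[0,0,-0.03],[0,0,0]],[[0,0,-0.03],[0,0,0]],[[0,0,-0.03],[0,0,0]],[[0,0,-0.03],[0,0,0]],[[0,0,0],[0,0,0]],[[0,0,0],[0,0,0]],[[0,0,0],[0,0,0]],[[0,0,0],[0,0,0]]]'
python3 -c "
from h import *
togo(-65,0,85)"
```

```text
clock: 27.85
position: [0.4878, 0.0495, 0.0752]
tool_rot: [[-0.979, 0.204, -0.0], [0.204, 0.979, -0.0], [0.0, -0.0, -1.0]]
ft_force: [-0.8, 0.1, 0.5]
finger_gap: 0.497
finger_force: 0.0
t 27.85 fix mm [-64.5  -0.3  75.2] F fix [-0.8, -0.0, 0.5] gap 0.5
turn units [ 0.   -0.    0.01]
shift units [-0.02  0.02  0.39]
```

```bash
sleep 1;
python3 -m inch '[[[0,0,-0.03],[0,0,0]],[[0,0,-0.03],[0,0,0]],[[0,0,-0.03],[0,0,0]],[[0,0,-0.03],[0,0,0]],[[0,0,0],[0,0,0]],[[0,0,0],[0,0,0]],[[0,0,0],[0,0,0]],[[0,0,0],[0,0,0]]]'
python3 -c "
from h import *
togo(-65,0,85)"
```

```text
clock: 28.65
position: [0.4878, 0.0495, 0.0722]
tool_rot: [[-0.979, 0.204, -0.0], [0.204, 0.979, -0.0], [0.0, -0.0, -1.0]]
ft_force: [-0.2, -0.3, 0.8]
finger_gap: 0.501
finger_force: 0.0
t 28.65 fix mm [-64.5  -0.3  72.2] F fix [-0.1, -0.3, 0.8] gap 0.5
turn units [ 0.   -0.    0.01]
shift units [-0.02  0.02  0.51]
```

```bash

python3 -m inch '[[[0,0,-0.03],[0,0,0]],[[0,0,-0.03],[0,0,0]],[[0,0,-0.03],[0,0,0]],[[0,0,-0.03],[0,0,0]],[[0,0,0],[0,0,0]],[[0,0,0],[0,0,0]],[[0,0,0],[0,0,0]],[[0,0,0],[0,0,0]]]'
```

```text
clock: 29.45
position: [0.4878, 0.0495, 0.0693]
tool_rot: [[-0.979, 0.204, -0.0], [0.204, 0.979, -0.0], [0.0, -0.0, -1.0]]
ft_force: [-0.0, 0.7, 0.4]
finger_gap: 0.498
finger_force: 0.0
```

```bash
sleep 1;
python3 -m inch '[[[0,0,-0.03],[0,0,0]],[[0,0,-0.03],[0,0,0]],[[0,0,-0.03],[0,0,0]],[[0,0,0],[0,0,0]],[[0,0,0],[0,0,0]],[[0,0,0],[0,0,0]],[[0,0,0],[0,0,0]],[[0,0,0],[0,0,0]]]'; python3 bar.py
```

```text
clock: 30.25
position: [0.488, 0.0495, 0.0681]
tool_rot: [[-0.979, 0.204, 0.001], [0.204, 0.979, 0.0], [-0.001, 0.0, -1.0]]
ft_force: [-3.2, -0.7, 15.0]
finger_gap: 0.501
finger_force: 7.3
scene bar 74 -59.2 [-47.1  34.8] [70.3 73.9]
```

15 N on the handle gives about 22 N at the pad, inside the 10–40 N range. Release.

```bash

python3 -m inch '[[[0,0,0],[0,0,0]],[[0,0,0.05],[0,0,0]],[[0,0,0.05],[0,0,0]],[[0,0,0.1],[0,0,0]],[[0,0,0.3],[0,0,0]],[[0,0,0.8],[0,0,0]],[[0,0,1],[0,0,0]],[[0,0,1],[0,0,0]]]'
python3 -m inch '[[[0,0,1],[0,0,0]],[[0,0,1],[0,0,0]],[[-0.9,0,0.5],[0,0,0]],[[-0.9,0,0.3],[0,0,0]],[[-0.9,0,0],[0,0,0]],[[0,0,0],[0,0,0]],[[0,0,0],[0,0,0]],[[0,0,0],[0,0,0]]]'
python3 bar.py; python3 -c "
from h import *
im=cam('scene');W=pts(im)
d=W[...,:2]-O;X=d@EX*1000;Y=d@EY*1000;Z=W[...,2]*1000
k=(abs(X)<10)&(Z>45)&(Z<62)&(Y<-60)&(Y>-160);print('leg end',np.nanpercentile(Y[k],[0,1,3]))"
```

```text
clock: 31.15
position: [0.4876, 0.0495, 0.1506]
tool_rot: [[-0.979, 0.204, -0.001], [0.204, 0.979, -0.0], [0.001, -0.0, -1.0]]
ft_force: [0.4, -0.4, -0.4]
finger_gap: 0.495
finger_force: 0.0
clock: 31.95
position: [0.4212, 0.0495, 0.2197]
tool_rot: [[-0.979, 0.204, 0.001], [0.204, 0.979, 0.0], [-0.001, 0.0, -1.0]]
ft_force: [0.1, 0.4, 0.2]
finger_gap: 0.5
finger_force: 0.0
scene bar 108 -60.8 [-45.   37.8] [71.3 73.7]
top bar 75 -62.9 [-44.3  43. ] [69.1 72.9]
leg end [-117.41239311 -117.31309145 -116.94602626]
```

View pics/s4.png

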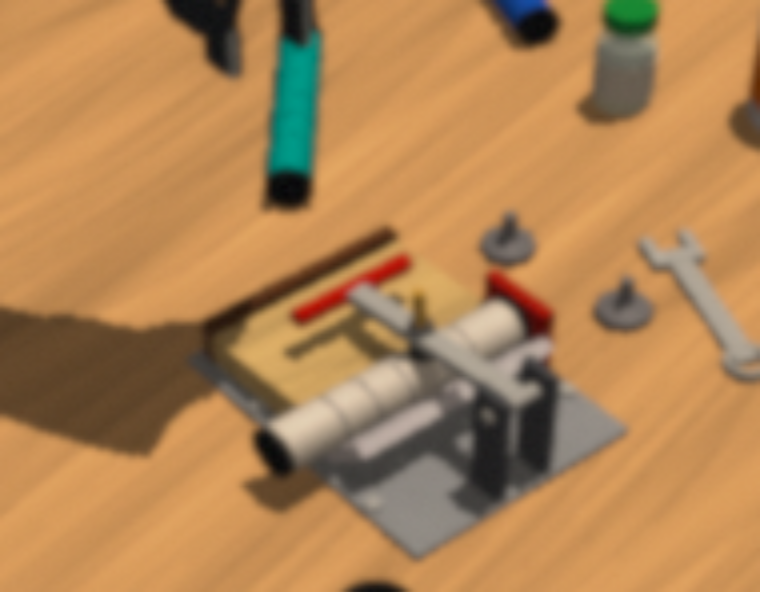

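The leg is seated and home against the stop at (520,305), the clamp is down on it at (425,340), and the gripper is clear.

```bash
python3 -c "
from workcell import ctrl
print(ctrl.close_job())"
```

```text
the job is handed in; nothing more can be done
None
```

I rolled the leg into the vee, slid it home against the red stop (13 N) and clamped it with 15 N on the handle, about 22 N at the pad; I then let go, checked the leg was still home, and handed the job in at about 32 s.

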